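# Hang the tube holder on the keyhole studs and load the tube

## Task

Hang the tube holder on the two headed studs of the bench stand: press the large ends of its keyholes gently over the stud heads and slide it down until it is fully home and the stand's spring pin snaps out to lock it. Then stand the capped tube from the front of the worktop in the holder's bore, keeping it upright, and let go. Do not force the holder against the stand, and leave the other things where they are.

Things in the scene. Friction and masses are not known exactly. Their poses are not given: they have to be found in the camera images.
- holder_mid (a point): Tube holder (loose, 0.2-0.42 kg): white block 44 x 44 x 66 mm on a grey keyhole back plate, standing upright. Point: on the axis of its bore, half-way up (33 mm), 24 mm behind the block's front; z up, +x to the plate. Grasp the block across y (44 mm) from above; block top 33 mm above this point. Plate 116 mm wide, 82 mm high from the underside, back face 25 mm in +x of this point.
- holder_keys (a point): Back face of the holder's 5 mm plate, midway between the centres of the keyholes' large ends, 11 mm higher than holder_mid; same axes. Keyholes at y = +-36 mm: large end 19.5 mm wide, an 11 mm slot runs up from it; fully home, the studs are 19.5 mm above this level. At y = 0, 19 mm above this point, a 12 mm square hole for the lock pin; else the plate is solid, with 44 mm of it below.
- holder_bore (a point): Centre of the mouth of the holder's upright bore, at the block's top, 33 mm above holder_mid; same axes. The bore is 34 mm wide and 52 mm deep. Hung up, the holder may lean forward by up to 4 degrees in the play of the studs.
- stand_front (a point): Bench stand, fixed. Point: at worktop level below the middle of its cross bar, in the plane of the bar's front face; z up, +x into the bar. Two studs stand out to -x at y = +-36 mm: shank 8 mm thick, 6.5 mm long, then a head 16 mm wide, 4 mm thick, edge chamfered 1 mm (its front 10.5 mm off the bar). The bar's height is set by hand and not measured: stud centres 120 to 160 mm above the worktop.
- stand_foot (a point): Centre of the top of the stand's steel foot (120 x 210 mm, 12 mm high), axes as stand_front. Two rods 173 mm high, 34 mm behind stand_front at y = +-95 mm; steel bar 214 mm long, from 34 mm below to 14 mm above the studs. A plate pressed over the heads goes on until 0 to 1.5 mm off the bar. Pushing with over about 25 N (60 N, all contacts of holder and stand added up) is forcing.
- lock_pin (a joint): Brass ball-nosed spring pin midway between the studs, level with them. 0 = out (nose 4 mm off the bar, also when nothing hangs there); 0.0025-0.004 m = pushed back by the plate of a holder that is over the heads; snaps to 0 through the plate's hole when the holder is slid fully home. Spring 2 N out, 5 N pushed back; by its friction the holder needs 2 to 10 N of push to slide down.
- tube_mid (a point): Capped centrifuge tube to load, about 25 g, standing alone at the front of the worktop on the robot's right (two others stay at the wall): 108 mm high, body 28 mm, cap 34 mm wide over the top 14 mm. Point: on its axis half-way up (54 mm); z up along it. On the floor of the bore this point is 2 mm above holder_bore.
- slide_box: Bystander: closed grey slide box, 69 x 100 x 33 mm, front of the worktop; origin at the centre of its underside.
- tin: Bystander: flat blue tin, 42 x 60 x 19 mm, beside the slide box; origin at the centre of its underside.
- dish: Bystander: covered culture dish, 55 mm wide, 12 mm high, between holder and slide box; origin at the centre of its underside.
- case: Bystander: round white case with black lid, 37 mm wide, 58 mm high, left of the holder; origin at the centre of its underside.
- beaker: Bystander: clear beaker, 55 mm wide, 70 mm high, behind the stand; origin at the centre of its underside.
Things that resemble listed ones, but are neither listed nor needed, are in the scene too. What is shaped like the part that bears tube_mid but purple is not meant.

How it is judged (in metres and radians):
On the way, in this order (a step that is already met when the one before it is completed fails the run):
1. the holder is pressed over the stud heads: its plate pushes the lock pin back (value of joint lock_pin above 0.002 m and x of holder_mid in the frame of stand_front above -0.031 m and z of holder_mid in the frame of stand_front above 0.082 m), for 0.1 s.
2. the holder is slid down and locked: the pin has snapped out and the fingers have let go (value of joint lock_pin below 0.0012 m and x of holder_mid in the frame of stand_front above -0.034 m and z of holder_mid in the frame of stand_front between 0.082 and 0.137 m and contact force between the fingers and holder below 0.05 N), for 0.2 s.
3. the tube stands in the bore (z of tube_mid in the frame of holder_mid below 0.04 m and x of tube_mid in the frame of holder_mid between -0.008 and 0.008 m and y of tube_mid in the frame of holder_mid between -0.008 and 0.008 m), for 0.1 s.
At the end, for the whole second after the job is handed in: Holder on both studs, fully down: bore axis within 34 mm of the bar's front plane, upright within 0.12 rad, lock pin out (under 1.2 mm). Tube on the floor of the bore (height within 5 mm, axis within 8 mm, upright within 0.25 rad). All let go and at rest (all of step 3 and value of joint lock_pin below 0.0012 m and x of holder_mid in the frame of stand_front above -0.034 m and z of holder_mid in the frame of stand_front between 0.082 and 0.137 m and angle between holder_mid's own z axis and vertical below 0.12 rad and z of tube_mid in the frame of holder_mid above 0.03 m and angle between tube_mid's own z axis and vertical below 0.25 rad and linear speed of each of holder, tube below 0.02 m/s); the robot touches nothing.
It fails at once if the holder is forced against the stand (contacts over 60 N in all) (contact force between holder and stand above 60 N).
It fails at once if the tube is knocked over (angle between tube_mid's own z axis and vertical above 0.7 rad).
It fails at once if a bystander is shoved by more than 20 mm (distance of any of slide_box, tin, dish, case, beaker from where it was at the start of the episode above 0.02 m).
It also fails if it takes over 64 s, if anything falls off the work surface, if the arm or the gripper's body presses on something with over 40 N, if the wrist force passes 120 N, or if a joint passes its speed limit or range.

## Robot

A 7-joint arm with a two-finger parallel gripper is mounted at the origin on a cart in front of the work surface, level with it; the furniture and walls round the work are solid. World frame = base frame: x ahead of the robot, y to its left, z up, the work surface at z = 0. Lengths are in mm, angles in rad, forces in N, time in s.
With the tool pointing down it reaches from about 350 to 900 mm from the base axis. Payload 19.9 kg.
Tool frame: the origin (TCP) lies on the mounting face of the last link; the fingertips stand 173 mm ahead of it and the grasp point (between the pads) lies 155 mm ahead of it; z points along the fingers, y is the line along which they close (so a half turn about z gives the same grasp; the last joint's range is limited). The gripper opens to 85 mm and grips with 20 to 120 N. Pads are 22 mm wide; open, the fingers measure 114 mm over their backs; the gripper's body (76 mm by 85 mm) begins 54 mm behind the grasp point. The pads swing forward as they close: fully open they stand 13 mm farther back than shut.
Start: joints at [-1.325, 0.417, -0.01, 1.614, 0.005, 1.111, -0.053], TCP at [177.389, 599.293, 404.66] pointing down, gripper open.
Joint ranges: [-2.81, 2.81], [-0.39, 2.02], [-1.27, 1.25], [0.06, 2.57], [-1.19, 4.33], [0.19, 2], [-2.82, 2.82]. Speed limits (rad/s): [1.89, 1.89, 2.39, 2.39, 3.01, 3.01, 3.01].

## Interface

Orientations are given as a unit quaternion [x, y, z, w].
In Python, from workcell import manip, vision gives the robot as it stands.
- The arm moves only by the tool play_rows, never from a script. Its argument "commands" is a list of rows, each a list of 6 numbers: the shift along the world's x, y, z in m, then the turn, a rotation vector about the world's x, y, z in rad. In form: [[dx, dy, dz, rx, ry, rz], ...]. A call has 1 to 12 rows; each row is the pose to reach, as a shift and turn from the pose commanded when the call began; what a row does not reach only later rows make up. A row lasts 1/10 s, in which the tool goes at most 50 mm and 8.59 degrees, less where a joint would pass 70% of its speed; a pose out of reach is approached as far as the arm can. A call with a gripper value outside its range is refused whole. "fingers" is the gripper's target within -1 to 1 (shut at 1, half-way at 0, fully open at -1), set as the call begins (left out, the last holds). The fingers move at their own pace and stop on an object; "squeeze" is the grip in N (left out, the last holds). Time passes only in rows, so rows that repeat a pose let the fingers close. It gives the time, the measured TCP pose, the force, the opening and the grip force at its end, in the units of the state.
- manip.get_state(): the state, without advancing time (a new reading comes with each control period).
- vision.get_image(name): name is "scene" or "top" or "wrist"; returns a dict with "img" (384x512x3 uint8, blue, green, red), "depth" (384x512 float32, mm along the optical axis (not along the pixel's ray), 0 where there is no reading), "vfov" (degrees; the focal length in pixels is half the picture's height over the tangent of half this angle, whatever the lens; pixels are square), "cx", "cy" (the principal point, pixels), "pose" (4x4, takes a point from camera to world coordinates); the wrist camera has in their place "hand_eye" (4x4, takes a point from camera to tool coordinates, whose origin is the TCP and whose axes are the flange's). Camera axes: x right, y up, looking along -z (the intrinsics and any distortion apply to the point x, -y, -z); pixel columns grow to the right and rows downward; lengths in mm; the calibration is good to about 2 mm. A picture is of the moment at which its call begins: read the wrist's pose just before it.
- manip.hand_in(): hands the job in; it is judged then, once.
Trained networks look in the newest picture that a camera, given by its name, has taken for a name from the list of things; names that differ only in an ending like _2 or _b are one class to them, and where a whole thing is asked for, a point or a joint stands for the part that bears it (a point fixed in the world has none). Each returns a list of dicts, best first, with "conf" (0 to 1); they miss things now and then, are a little off and sometimes report something else, mostly with a low value. They report only what shows in the picture. A call takes as long as a camera call. They do not tell look-alikes from the thing itself.
- vision.find_in(camera, query): "position" ([x, y, z] in mm, in world coordinates, good to about 4 mm: the middle of the surface that is visible of it).
- vision.masks_of(camera, query): "pixels" (384x512 bool, what is visible of it).
- vision.tip_of(camera, query): "position" ([x, y, z] in mm, in world coordinates, good to about 4 mm: a listed point, or the origin of a listed thing).
The state is a dict: "time": time; "q": joint angles; "qd": joint speeds; "joint_efforts": joint torques, N m; "eef_pos": TCP position; "tcp_rot": TCP orientation; "contact_force": force on the tool from outside, world axes, zero at the start; "moment": the same for the moment, N m; "grip_width": finger opening in mm; "finger_force": force on a finger pad.
Only numpy, scipy, OpenCV 4.12 (cv2) and the standard library are available. Lean on these libraries where they do the work, as an engineer would, in place of code of your own. Each camera call takes 0.05 s, during which the arm holds its last target. There are 200 camera calls.

## Working session

There is one attempt and no reset: what is moved stays moved. The work goes in short steps, Python scripts to look and compute and a tool call to move; the robot and the scene stay as the last step left them, time stands still between calls to the robot, and variables do not carry over. Pictures are saved under pics/ and viewed, at most 10 in all, crops included, and the job is handed in when it is done.

Besides the shell and the picture viewer there is one more tool, called after "Request:" as name([rows], argument=value, ...), one row to a line, values as JSON. play_rows: Moves the arm, as the interface text tells. Its arguments: {"type":"object","properties":{"commands":{"type":"array","items":{"type":"array","items":{"type":"number"}}},"fingers":{"type":"number"},"squeeze":{"type":"number"}},"required":["commands"]}

```bash
mkdir -p pics
cat > h.py <<'E'
import numpy as np, cv2
from workcell import manip, vision
from scipy.spatial.transform import Rotation as R
def cam(name):
    s=manip.get_state(); d=vision.get_image(name)
    if 'hand_eye' in d:
        T=np.eye(4);T[:3,:3]=R.from_quat(s['tcp_rot']).as_matrix();T[:3,3]=s['eef_pos'];d['pose']=T@np.array(d['hand_eye'])
    return d
def world(d):
    h,w=d['depth'].shape;f=h/2/np.tan(np.radians(d['vfov'])/2)
    v,u=np.mgrid[:h,:w];z=d['depth']
    p=np.stack([(u-d['cx'])/f*z,-(v-d['cy'])/f*z,-z,np.ones_like(z)],-1)
    return (p@np.array(d['pose']).T)[...,:3]
def proj(d,p):
    f=d['depth'].shape[0]/2/np.tan(np.radians(d['vfov'])/2)
    c=np.linalg.inv(d['pose'])@np.append(p,1)
    return d['cx']+f*c[0]/-c[2], d['cy']-f*c[1]/-c[2]
E
python3 - <<'E'
from h import *
s=manip.get_state();print({k:np.round(v,3).tolist() for k,v in s.items()})
ims=[]
for c in ['scene','top']:
    d=cam(c);ims.append(d['img']);print(c,[k for k in d],d['vfov'],np.round(d['pose'],3).tolist())
    for q in ['holder_mid','holder_keys','holder_bore','stand_front','stand_foot','tube_mid','slide_box','tin','dish','case','beaker']:
        for r in vision.tip_of(c,q)[:4]: print(c,q,np.round(r['position']).tolist(),round(r['conf'],2),np.round(proj(d,r['position'])).tolist())
    cv2.imwrite(f'pics/{c}0.png',d['img'])
E
```

```text
{'time': 0.0, 'q': [-1.324, 0.418, -0.01, 1.614, 0.005, 1.111, -0.053], 'qd': [0.001, -0.0, 0.001, 0.002, -0.0, -0.0, -0.0], 'joint_efforts': [0.001, -86.444, 0.679, -43.493, 0.019, 0.007, -0.0], 'eef_pos': [177.364, 599.161, 404.055], 'tcp_rot': [0.143, 0.99, -0.001, -0.0], 'contact_force': [-0.664, -0.71, -0.267], 'moment': [0.019, 0.026, 0.019], 'finger_force': 0.0, 'grip_width': 85.284}
scene ['img', 'depth', 'vfov', 'cx', 'cy', 'pose'] 57.73009004369979 [[0.551, 0.544, -0.634, -55.115], [-0.835, 0.373, -0.405, -456.887], [0.016, 0.752, 0.659, 745.333], [0.0, 0.0, 0.0, 1.0]]
scene holder_mid [432.0, 167.0, 32.0] 0.96 [169.0, 205.0]
scene holder_keys [459.0, 168.0, 46.0] 0.61 [175.0, 197.0]
scene holder_keys [632.0, -110.0, 13.0] 0.49 [284.0, 208.0]
scene holder_bore [435.0, 161.0, 67.0] 0.78 [170.0, 197.0]
scene stand_front [612.0, -102.0, -0.0] 0.87 [278.0, 214.0]
scene stand_foot [633.0, -109.0, 12.0] 0.63 [284.0, 208.0]
scene tube_mid [436.0, -446.0, 53.0] 0.91 [371.0, 305.0]
scene tube_mid [396.0, -355.0, 56.0] 0.73 [326.0, 297.0]
scene slide_box [387.0, -66.0, 1.0] 0.62 [223
[... 676 characters left out ...]
 [195.0, 240.0]
top stand_front [611.0, -105.0, 2.0] 0.78 [268.0, 191.0]
top stand_foot [486.0, 364.0, 1.0] 0.73 [144.0, 225.0]
top tube_mid [450.0, -276.0, 55.0] 0.61 [316.0, 233.0]
top tube_mid [391.0, -349.0, 50.0] 0.59 [336.0, 249.0]
top tube_mid [440.0, -449.0, 53.0] 0.47 [363.0, 235.0]
top slide_box [389.0, -67.0, -3.0] 0.79 [258.0, 249.0]
top tin [376.0, -180.0, -2.0] 0.52 [288.0, 252.0]
top dish [439.0, 25.0, -1.0] 0.56 [234.0, 236.0]
top case [490.0, 367.0, 1.0] 0.61 [143.0, 224.0]
top case [376.0, -177.0, -3.0] 0.54 [287.0, 253.0]
top beaker [776.0, -83.0, -0.0] 0.76 [261.0, 149.0]
top beaker [389.0, -66.0, -3.0] 0.55 [258.0, 249.0]
top beaker [442.0, 26.0, 1.0] 0.26 [234.0, 236.0]
```

Run:
```python
from h import *
a=cv2.imread('pics/scene0.png');cv2.imwrite('pics/s.png',cv2.resize(a,(800,600),interpolation=cv2.INTER_CUBIC))
b=cv2.imread('pics/top0.png')[130:290,120:400];cv2.imwrite('pics/t.png',cv2.resize(b,None,fx=2.8,fy=2.8,interpolation=cv2.INTER_CUBIC))
```

```text
(no output)
```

View pics/s.png

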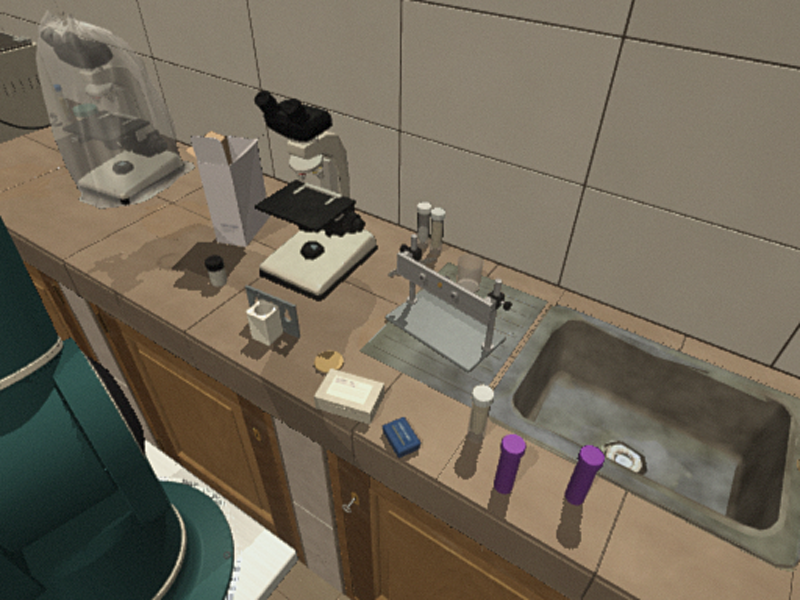

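View pics/t.png

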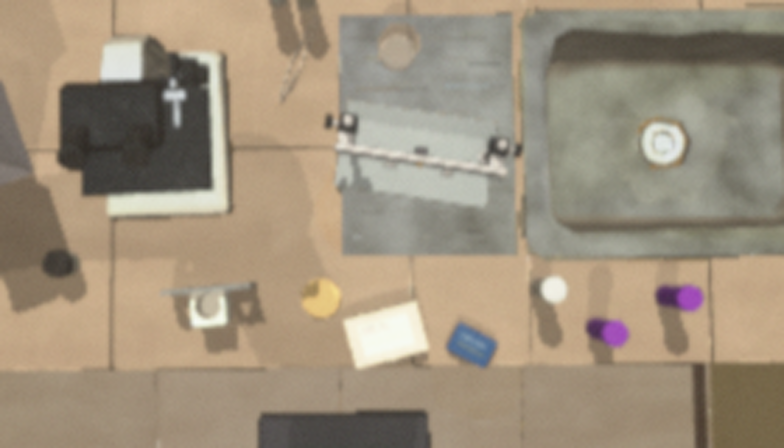

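Scene view: the holder is at about (265,320), the stand at (445,300). The tube candidates are the white-capped one at (482,400), which stands alone at about world (450,-276), and two purple ones at (510,465) and (585,475). The task excludes purple, so the white-capped one is meant. I'll confirm it in a crop before I grasp it.

Run:
```python
from h import *
for c in ['scene','top']:
    d=cam(c);P=world(d)
    for n,lo,hi in [('bar',[560,-225,85],[680,10,185]),('plate',[435,95,30],[480,235,79]),('block',[380,120,50],[450,210,75]),('barTop',[560,-225,115],[680,10,185])]:
        m=np.all((P>lo)&(P<hi),-1)&(d['depth']>0);p=P[m]
        if len(p)<20: print(c,n,len(p));continue
        l=cv2.fitLine(p[:,:2].astype(np.float32),cv2.DIST_HUBER,0,.01,.01).ravel()
        print(c,n,len(p),np.round(p.mean(0)),'min',np.round(p.min(0)),'max',np.round(p.max(0)),'psi',round(float(np.arctan(-l[0]/l[1])),3), np.round(l[2:]),'zpct',np.round(np.percentile(p[:,2],[5,50,95])))
d=cam('wrist');print(np.round(d['hand_eye'],2).tolist(),d['vfov'])
s=manip.get_state();print(np.round(R.from_quat(s['tcp_rot']).as_matrix(),3).tolist())
```

```text
scene bar 1234 [ 615. -117.  129.] min [ 590. -224.   88.] max [667.   9. 174.] psi -0.16 [ 609. -115.] zpct [101. 132. 155.]
scene plate 339 [450. 159.  58.] min [435. 107.  30.] max [460. 224.  79.] psi 0.082 [451. 159.] zpct [34. 60. 77.]
scene block 227 [428. 164.  61.] min [405. 139.  50.] max [450. 210.  75.] psi -0.584 [428. 165.] zpct [51. 62. 68.]
scene barTop 922 [ 617. -116.  137.] min [ 591. -224.  115.] max [667.   9. 174.] psi -0.16 [ 610. -116.] zpct [118. 137. 161.]
top bar 411 [ 624. -107.  139.] min [ 595. -225.   99.] max [673.   8. 175.] psi -0.162 [ 618. -105.] zpct [112. 141. 164.]
top plate 54 [450. 167.  63.] min [437. 112.  32.] max [463. 222.  79.] psi 0.094 [451. 167.] zpct [40. 65. 77.]
top block 77 [428. 168.  64.] min [412. 145.  52.] max [449. 190.  72.] psi -0.037 [424. 168.] zpct [55. 65. 70.]
top barTop 385 [ 625. -107.  141.] min [ 595. -225.  116.] max [673.   8. 175.] psi -0.165 [ 619. -107.] zpct [126. 141. 167.]
[[-0.0, 0.95, 0.3, 75.76], [1.0, 0.0, 0.0, -0.46], [0.0, 0.3, -0.95, 31.0], [0.0, 0.0, 0.0, 1.0]] 63.72388253965934
[[-0.959, 0.284, 0.0], [0.284, 0.959, -0.0], [-0.0, -0.0, -1.0]]
```

Request:
play_rows([
  [0.05,-0.087,0,0,0,0.1],
  [0.1,-0.173,-0.02,0,0,0.2],
  [0.15,-0.26,-0.03,0,0,0.3],
  [0.2,-0.346,-0.05,0,0,0.373],
  [0.248,-0.433,-0.075,0,0,0.373],
  [0.248,-0.433,-0.075,0,0,0.373],
  [0.248,-0.433,-0.075,0,0,0.373],
  [0.248,-0.433,-0.075,0,0,0.373],
  [0.248,-0.433,-0.075,0,0,0.373],
  [0.248,-0.433,-0.075,0,0,0.373],
  [0.248,-0.433,-0.075,0,0,0.373],
], fingers=-1)

```text
time: 2.45
eef_pos: [427.2, 161.4, 329.1]
tcp_rot: [-0.039, 0.999, -0.001, -0.0]
contact_force: [0.0, 1.3, 0.7]
grip_width: 85.5
finger_force: 0.0
```

Run:
```python
from h import *
d=cam('wrist');P=world(d);s=manip.get_state();M=R.from_quat(s['tcp_rot']).as_matrix();print('toolpsi',np.arctan2(-M[1,0],-M[0,0]),s['eef_pos'])
for q in ['holder_mid','holder_keys','holder_bore']:
    for r in vision.tip_of('wrist',q)[:2]: print(q,np.round(r['position'],1),r['conf'],np.round(proj(d,r['position'])))
m=np.all((P>[375,110,62])&(P<[445,225,70]),-1)&(d['depth']>0);p=P[m][:,:2].astype(np.float32);print(len(p),'blocktop',cv2.minAreaRect(p),p.min(0),p.max(0),np.median(P[m][:,2]))
m=np.all((P>[430,80,76])&(P<[490,250,90]),-1)&(d['depth']>0);p=P[m][:,:2].astype(np.float32);print(len(p),'platetop',cv2.minAreaRect(p),p.min(0),p.max(0))
l=cv2.fitLine(p,cv2.DIST_HUBER,0,.01,.01).ravel();print('psi',np.arctan(-l[0]/l[1]),l)
cv2.imwrite('pics/w1.png',d['img'])
```

```text
toolpsi 0.079981017213331 [426.64162321 163.20438053 329.27425425]
holder_mid [433.6 165.9  31.9] 0.71 [257. 190.]
holder_keys [458.2 165.3  48.4] 0.88 [254. 222.]
holder_bore [433.1 163.   62.4] 0.64 [254. 200.]
holder_bore [444.   20.7   2.5] 0.35 [110. 180.]
1251 blocktop ((427.25506591796875, 164.80323791503906), (37.827674865722656, 44.07563018798828), 3.820655107498169) [407.254   142.00623] [444.9949  187.54535] 65.67120342467163
1425 platetop ((454.52850341796875, 166.82269287109375), (7.59216833114624, 116.000732421875), 4.590381145477295) [448.11063 108.83719] [462.52374 224.75598]
psi 0.07633896 [ 7.6264836e-02 -9.9708760e-01  4.5395630e+02  1.6658971e+02]
```

View pics/w1.png

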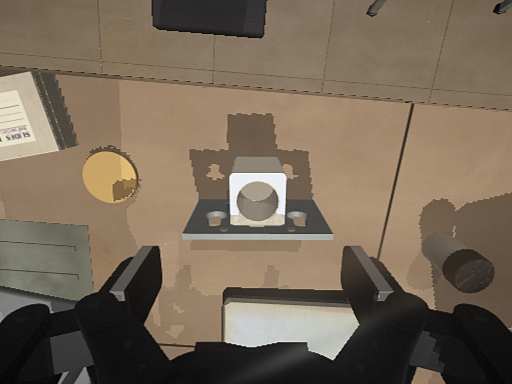

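The wrist view shows the holder centred at (257,195), with its plate behind at row 220. Going down to grasp.

Request:
play_rows([
  [0.004,0.002,-0.04,0,0,0],
  [0.004,0.002,-0.08,0,0,0],
  [0.004,0.002,-0.11,0,0,0],
  [0.004,0.002,-0.134,0,0,0],
  [0.004,0.002,-0.134,0,0,0],
  [0.004,0.002,-0.134,0,0,0],
])

```text
time: 3.25
eef_pos: [429.3, 169.2, 196.2]
tcp_rot: [-0.043, 0.999, 0.0, -0.0]
contact_force: [-0.1, -0.4, 0.6]
grip_width: 85.0
finger_force: 0.0
```

Request:
play_rows([
  [0,0,0,0,0,0],
  [0,0,0,0,0,0],
  [0,0,0,0,0,0],
  [0,0,0,0,0,0],
  [0,0,0,0,0,0],
  [0,0,0,0,0,0],
], fingers=1, squeeze=60)

```text
time: 3.85
eef_pos: [429.7, 168.4, 196.7]
tcp_rot: [-0.043, 0.999, 0.0, 0.001]
contact_force: [-3.9, -1.0, 16.5]
grip_width: 43.1
finger_force: 59.4
```

Request:
play_rows([
  [0,0,0.03,0,0,0],
  [0,0,0.07,0,0,0],
  [0,-0.03,0.11,0,0,0],
  [0.01,-0.07,0.135,0,0,-0.06],
  [0.02,-0.11,0.135,0,0,-0.12],
  [0.03,-0.15,0.135,0,0,-0.18],
  [0.04,-0.2,0.135,0,0,-0.24],
  [0.05,-0.23,0.135,0,0,-0.24],
  [0.05,-0.252,0.135,0,0,-0.24],
  [0.05,-0.252,0.135,0,0,-0.24],
  [0.05,-0.252,0.135,0,0,-0.24],
])

```text
time: 4.95
eef_pos: [479.2, -83.7, 330.7]
tcp_rot: [0.078, 0.997, 0.0, -0.0]
contact_force: [0.0, -0.3, -2.4]
grip_width: 43.4
finger_force: 62.9
```

Run:
```python
from h import *
d=cam('wrist');P=world(d);s=manip.get_state();M=R.from_quat(s['tcp_rot']).as_matrix();print('toolpsi',np.arctan2(-M[1,0],-M[0,0]),s['eef_pos'],s['contact_force'],s['grip_width'])
for q in ['holder_mid','holder_keys','holder_bore','stand_front','lock_pin']:
    for r in vision.tip_of('wrist',q)[:2]: print(q,np.round(r['position'],1),r['conf'],np.round(proj(d,r['position'])))
np.save('P2.npy',P);cv2.imwrite('pics/w2.png',cv2.resize(d['img'],(800,600)))
```

```text
toolpsi -0.1543557431343567 [479.23516908 -83.06668671 330.72079833] [ 0.29439892  1.33173507 -2.07701301] 43.24082302112041
holder_mid [484.2 -84.6 167.8] 0.65 [252. 269.]
holder_keys [504.9 -87.9 180.9] 0.8 [252. 323.]
holder_bore [480.1 -86.6 198.6] 0.88 [245. 303.]Traceback (most recent call last):
  File "<stdin>", line 4, in <module>
ValueError: it knows: beaker, case, dish, holder_bore, holder_keys, holder_mid, slide_box, stand_foot, stand_front, tin, tube_mid
```

Request:
play_rows([
  [0,0,0.045,0,0,0],
  [0,0,0.09,0,0,0],
  [0.04,-0.007,0.1,0,0,0],
  [0.08,-0.013,0.1,0,0,0],
  [0.12,-0.02,0.1,0,0,0],
  [0.157,-0.026,0.1,0,0,0],
  [0.157,-0.026,0.1,0,0,0],
  [0.157,-0.026,0.1,0,0,0],
  [0.157,-0.026,0.1,0,0,0],
])

```text
time: 6.1
eef_pos: [635.8, -109.4, 430.6]
tcp_rot: [0.077, 0.997, 0.0, -0.0]
contact_force: [-0.1, -0.4, -2.3]
grip_width: 43.2
finger_force: 63.1
```

Run:
```python
from h import *
d=cam('wrist');P=world(d);s=manip.get_state();M=R.from_quat(s['tcp_rot']).as_matrix();print('toolpsi',np.arctan2(-M[1,0],-M[0,0]),M[:,2],s['eef_pos'],s['contact_force'],s['grip_width'])
for q in ['holder_mid','holder_keys','holder_bore','stand_front','stand_foot']:
    for r in vision.tip_of('wrist',q)[:2]: print(q,np.round(r['position'],1),r['conf'],np.round(proj(d,r['position'])))
np.savez('v2.npz',P=P,**{k:d[k] for k in d});cv2.imwrite('pics/w2.png',cv2.resize(d['img'],(800,600)))
```

```text
toolpsi -0.15455432581541365 [ 7.09702554e-05  2.60577041e-04 -9.99999964e-01] [ 635.74939675 -109.39006476  430.92730413] [-0.72418703  0.01760561 -2.55003175] 43.18308780877361
holder_mid [ 640.8 -112.   265.4] 0.79 [249. 267.]
holder_keys [ 660.8 -116.8  279.2] 0.86 [245. 321.]
stand_front [ 608.1 -108.1    3.7] 0.85 [249. 134.]
stand_foot [ 630.7 -110.8    9.6] 0.93 [250. 153.]
```

View pics/w2.png

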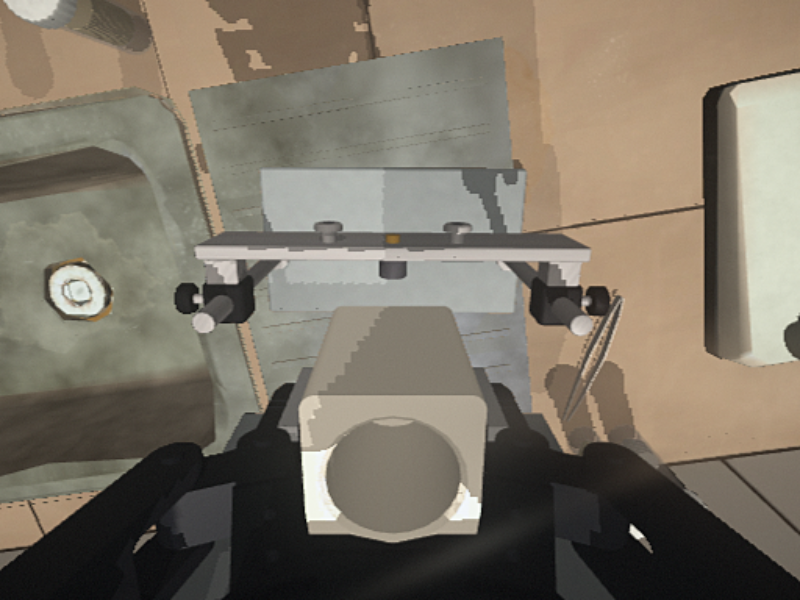

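View: bar top edge at row ~250, stud heads at (328,228) and (458,228), pin at (393,240). The held holder is at (393,460).

Run:
```python
from h import *
v=np.load('v2.npz');P=v['P'];dep=v['depth'];img=v['img']
psi=-.1546
S=np.array([609.5,-107.])
x=np.array([np.cos(psi),np.sin(psi)]);y=np.array([-x[1],x[0]])
L=np.stack([(P[...,:2]-S)@x,(P[...,:2]-S)@y,P[...,2]],-1)  # stand-ish frame
# rows of image through left stud, middle, right stud, plain
for u in (210,180,280,330):
    print('u',u);print([tuple(np.round(L[r,u],1)) for r in range(138,170,1)])
top=(np.abs(L[...,0])<25)&(L[...,2]>110)&(np.abs(L[...,1])<104)
zz=L[...,2][top];hist=np.histogram(zz,bins=np.arange(110,190,2));print(hist[0].tolist())
```

```text
u 210
[(np.float64(2.7), np.float64(-50.2), np.float64(12.2)), (np.float64(4.0), np.float64(-50.4), np.float64(11.2)), (np.float64(5.1), np.float64(-50.3), np.float64(12.4)), (np.float64(-9.7), np.float64(-35.5), np.float64(124.0)), (np.float64(-10.0), np.float64(-34.4), np.float64(132.2)), (np.float64(-9.7), np.float64(-34.0), np.float64(135.9)), (np.float64(-9.0), np.float64(-33.9), np.float64(136.8)), (np.float64(-8.3), np.float64(-33.8), np.float64(137.9)), (np.float64(-7.3), np.float64(-33.9), np.float64(137.1)), (np.float64(-6.6), np.float64(-33.8), np.float64(138.0)), (np.float64(-5.5), np.float64(-34.1), np.float64(136.3)), (np.float64(-4.3), np.float64(-34.4), np.float64(134.0)), (np.float64(-3.4), np.float64(-34.5), np.float64(133.9)), (np.float64(-2.5), np.float64(-34.5), np.float64(134.1)), (np.float64(-1.7), np.float64(-34.5), np.float64(134.1)), (np.float64(-0.8), np.float64(-34.6), np.float64(134.2)), (np.float64(0.2), np.float64(-34.7), np.float64(133.6)), (np.float64(0.8), np.float64(-34.5), np.float64(135.2)), (np.float64(1.0), np.float64(-34.1), np.float64(138.3)),
[... 5605 characters left out ...]
oat64(2.9), np.float64(66.9), np.float64(146.1)), (np.float64(4.0), np.float64(67.3), np.float64(144.8)), (np.float64(4.9), np.float64(67.3), np.float64(144.9)), (np.float64(5.9), np.float64(67.6), np.float64(144.1)), (np.float64(6.7), np.float64(67.6), np.float64(144.3)), (np.float64(7.4), np.float64(67.4), np.float64(145.2)), (np.float64(8.3), np.float64(67.6), np.float64(144.8)), (np.float64(30.7), np.float64(92.1), np.float64(51.3)), (np.float64(30.9), np.float64(91.0), np.float64(55.8)), (np.float64(31.9), np.float64(91.0), np.float64(56.3))]
[94, 63, 65, 94, 53, 98, 99, 93, 129, 99, 183, 205, 286, 306, 326, 721, 592, 1774, 52, 0, 0, 0, 0, 0, 0, 0, 0, 0, 0, 0, 0, 0, 0, 0, 0, 0, 0, 0, 0]
```

Run:
```python
from h import *
v=np.load('v2.npz');P=v['P'];dep=v['depth']
psi=-.161
S=np.array([610.5,-107.2])
x=np.array([np.cos(psi),np.sin(psi)]);y=np.array([-x[1],x[0]])
L=np.stack([(P[...,:2]-S)@x,(P[...,:2]-S)@y,P[...,2]],-1);ok=dep>0
def st(n,lo,hi):
    m=ok&np.all((L>lo)&(L<hi),-1);p=L[m];print(n,len(p),'med',np.round(np.median(p,0),1),'p2',np.round(np.percentile(p,2,axis=0),1),'p98',np.round(np.percentile(p,98,axis=0),1));return p
p=st('headR',[-12,-60,126],[-5,0,142]);st('headR wide',[-12,-60,121],[-5,0,142])
st('headL',[-12,10,126],[-5,60,142])
st('pin',[-6,-10,122],[-2.0,10,140]);
f=st('bar',[-3,-104,100],[5,104,143])
st('bar ends',[-2,-130,141],[12,130,147])
f=f[np.abs(f[:,1])>50];print('bar face fit',np.polyfit(f[:,1],f[:,0],1))
# tool frame holder
s=manip.get_state();M=R.from_quat(s['tcp_rot']).as_matrix()
T=(P-s['eef_pos'])@M; L=T*[-1,1,1]   # x: forward, y: , z: down
L[...,1]*=1
b=st('block top',[-45,-30,125],[40,30,136]);print(cv2.minAreaRect(b[:,:2].astype(np.float32)))
b=st('block front',[-40,-30,140],[-5,30,185]);print(np.polyfit(b[:,2],b[:,0],1),np.polyfit(b[:,1],b[:,0],1),'near bottom',np.percentile(b[:,2],99))
print('yaxis tool in world',M[:,1])
```

```text
headR 120 med [ -9.1 -34.6 136.2] p2 [-10.8 -41.9 129.9] p98 [ -5.1 -27.8 139.4]
headR wide 121 med [ -9.1 -34.6 136.2] p2 [-10.8 -41.9 129.2] p98 [ -5.1 -27.8 139.4]
headL 129 med [ -9.2  35.8 135.8] p2 [-10.7  28.9 126.6] p98 [ -5.4  43.4 139.1]
pin 30 med [ -3.5   0.6 132.6] p2 [ -4.1  -3.3 130.6] p98 [ -2.1   4.5 135.4]
bar 1918 med [  0.    1.9 126.3] p2 [  -1.9 -100.1  100.8] p98 [  0.3  99.9 142.6]
bar ends 2514 med [  3.5  -1.4 144.5] p2 [-1.000e-01 -1.018e+02  1.414e+02] p98 [  8.6 102.7 146. ]
bar face fit [0.00079236 0.03685512]
block top 7517 med [-10.8  -0.4 131.7] p2 [-21.9 -26.4 126.6] p98 [ 19.3  26.  135.6]
((-0.44516563415527344, -0.010755538940429688), (59.93587112426758, 43.808349609375), 89.83477783203125)
block front 4155 med [-21.6  -0.4 156.4] p2 [-22.1 -27.8 140.5] p98 [-10.8  27.  183.4]
[ -0.05465952 -11.53644655] [ 1.57004350e-02 -2.01779691e+01] near bottom 184.16277202915992
yaxis tool in world [1.54120348e-01 9.88052065e-01 1.87950290e-04]
```

Run:
```python
from h import *
v=np.load('v2.npz');P=v['P'];ok=v['depth']>0
s=manip.get_state();M=R.from_quat(s['tcp_rot']).as_matrix()
L=((P-s['eef_pos'])@M)*[-1,1,1]
m=ok&np.all((L>[-26,-28,136])&(L<[-17,28,200]),-1);p=L[m]
print(len(p),'y',np.percentile(p[:,1],[0,1,50,99,100]),'z',np.percentile(p[:,2],[0,1,99,100]))
A=np.c_[p[:,1],p[:,2]-165,np.ones(len(p))];print('front x = a*y+b*(z-165)+c',np.linalg.lstsq(A,p[:,0],rcond=None)[0])
m=ok&np.all((L>[-21,-28,129])&(L<[-14,28,134]),-1);p=L[m];print('top front strip y',np.percentile(p[:,1],[1,50,99]),np.median(p[:,2]))
m=ok&np.all((L>[-20,-19,128])&(L<[20,19,135]),-1);p=L[m]
A=np.c_[p[:,0],p[:,1],np.ones(len(p))];print('top z fit',np.linalg.lstsq(A,p[:,2],rcond=None)[0])
r=L[192:384:16,256];print(np.round(r,1).tolist())
```

```text
4678 y [-22.43700235 -21.47742442  -0.80272291  20.07474819  21.02390089] z [136.00666716 136.34332315 195.64930393 197.85896968]
front x = a*y+b*(z-165)+c [-5.70958989e-04 -1.88873609e-03 -2.16028762e+01]
top front strip y [-22.0582632   -0.78189698  20.74858368] 131.38936979724517
top z fit [ 2.88315580e-02 -1.57669916e-03  1.31876766e+02]
[[46.7, 5.9, 419.7], [-21.5, 2.1, 177.4], [-21.3, 1.8, 157.6], [-21.3, 1.5, 141.9], [-19.9, 1.4, 131.9], [19.1, 2.3, 183.5], [18.6, 2.1, 167.6], [18.9, 1.9, 155.5], [19.2, 1.8, 144.9], [18.7, 1.6, 134.9], [-10.6, 0.9, 97.1], [-11.1, 0.9, 91.7]]
```

Request:
play_rows([
  [-0.04,0.006,0,0,0,-0.006],
  [-0.08,0.013,0,0,0,-0.006],
  [-0.104,0.0163,-0.03,0,0,-0.006],
  [-0.104,0.0163,-0.07,0,0,-0.006],
  [-0.104,0.0163,-0.11,0,0,-0.006],
  [-0.104,0.0163,-0.146,0,0,-0.006],
  [-0.104,0.0163,-0.146,0,0,-0.006],
  [-0.104,0.0163,-0.146,0,0,-0.006],
  [-0.104,0.0163,-0.146,0,0,-0.006],
])

```text
time: 7.3
eef_pos: [533.1, -93.6, 286.7]
tcp_rot: [0.08, 0.997, -0.0, 0.001]
contact_force: [0.5, -0.0, -2.2]
grip_width: 43.4
finger_force: 62.8
```

```bash
cat > loc.py <<'E'
from h import *
def loc():
    s=manip.get_state();M=R.from_quat(s['tcp_rot']).as_matrix();p=np.array(s['eef_pos'])
    psi=np.arctan2(-M[1,0],-M[0,0])
    x=np.array([.9871,-.1603]);y=np.array([.1603,.9871]);d=p[:2]-[610.6,-106.65]
    f=-M[:2,0];t=M[:2,1]
    mid=d+2.4*f-.7*t
    F=np.array(s['contact_force']);
    print('t',round(s['time'],2),'psi',psi,'mid local',round(mid@x,2),round(mid@y,2),'keys-stud z',round(p[2]-164.7+11-130.6,2),'back face gap',round(mid@x+25,2),'Floc',np.round([F[:2]@x,F[:2]@y,F[2]],1),'tilt',np.round(M[:,2],4))
loc()
E
for i in 1 2 3; do python3 loc.py; done
```

```text
t 7.3 psi -0.16090743526270343 mid local -76.23 -0.29 keys-stud z 2.44 back face gap -51.23 Floc [ 0.5  0.1 -2.2] tilt [ 2.8e-03 -2.0e-04 -1.0e+00]
t 7.3 psi -0.16090743526270343 mid local -76.23 -0.29 keys-stud z 2.44 back face gap -51.23 Floc [ 0.5  0.1 -2.2] tilt [ 2.8e-03 -2.0e-04 -1.0e+00]
t 7.3 psi -0.16090743526270343 mid local -76.23 -0.29 keys-stud z 2.44 back face gap -51.23 Floc [ 0.5  0.1 -2.2] tilt [ 2.8e-03 -2.0e-04 -1.0e+00]
```

Request:
play_rows([
  [0.01,-0.0016,-0.001,0,0,0],
  [0.02,-0.0032,-0.001,0,0,0],
  [0.0257,-0.004,-0.001,0,0,0],
  [0.0257,-0.004,-0.001,0,0,0],
  [0.0257,-0.004,-0.001,0,0,0],
  [0.0257,-0.004,-0.001,0,0,0],
])

```text
time: 7.9
eef_pos: [557.9, -97.4, 283.6]
tcp_rot: [0.08, 0.997, -0.0, -0.0]
contact_force: [1.6, 1.0, -2.9]
grip_width: 43.2
finger_force: 62.8
```

```bash
python3 loc.py
python3 - <<'E'
from h import *
d=cam('scene');a=d['img'][150:270,220:380];cv2.imwrite('pics/s3.png',cv2.resize(a,(800,600),interpolation=cv2.INTER_CUBIC))
E
python3 loc.py
```

```text
t 7.9 psi -0.16085277112972038 mid local -51.14 -0.04 keys-stud z -0.73 back face gap -26.14 Floc [ 1.4  1.2 -2.9] tilt [-4.e-04 -1.e-04 -1.e+00]
t 7.95 psi -0.160847032074476 mid local -51.12 -0.02 keys-stud z -0.65 back face gap -26.12 Floc [-0.7 -0.5 -2.8] tilt [-2.e-04 -0.e+00 -1.e+00]
```

View pics/s3.png

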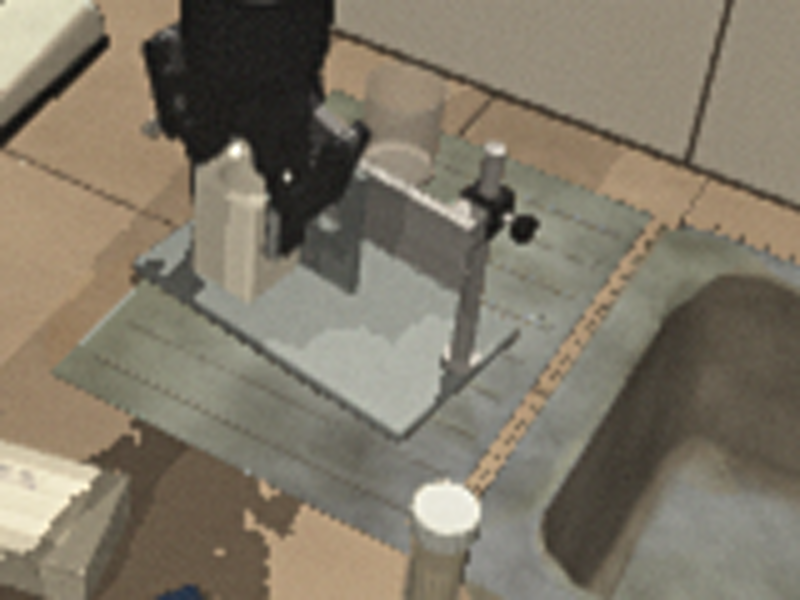

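Crop: the holder is upright at (250,220) in front of the bar and aligned with it.

Request:
play_rows([
  [0.005,-0.0008,0.0007,0,0,0],
  [0.01,-0.0016,0.0007,0,0,0],
  [0.0138,-0.00225,0.0007,0,0,0],
  [0.0138,-0.00225,0.0007,0,0,0],
  [0.0138,-0.00225,0.0007,0,0,0],
  [0.0138,-0.00225,0.0007,0,0,0],
])

```text
time: 8.55
eef_pos: [571.8, -99.7, 284.3]
tcp_rot: [0.08, 0.997, -0.0, -0.0]
contact_force: [-1.3, -0.5, -2.5]
grip_width: 43.4
finger_force: 62.8
```

```bash
python3 loc.py
```

```text
t 8.55 psi -0.1608033224611706 mid local -37.05 -0.02 keys-stud z -0.01 back face gap -12.05 Floc [-1.2 -0.7 -2.5] tilt [-2.e-04 -1.e-04 -1.e+00]
```

Request:
play_rows([
  [0.001,-0.00016,0,0,0,0],
  [0.002,-0.00032,0,0,0,0],
  [0.003,-0.0005,0,0,0,0],
  [0.004,-0.00065,0,0,0,0],
  [0.004,-0.00065,0,0,0,0],
])

```text
time: 9.05
eef_pos: [576.0, -100.3, 284.4]
tcp_rot: [0.08, 0.997, -0.0, 0.0]
contact_force: [0.6, 0.2, -2.4]
grip_width: 43.4
finger_force: 62.8
```

```bash
python3 loc.py
```

```text
t 9.05 psi -0.1608073280621776 mid local -32.77 -0.02 keys-stud z 0.06 back face gap -7.77 Floc [ 0.5  0.3 -2.4] tilt [ 1.e-04 -1.e-04 -1.e+00]
```

No contact force, and the plate is past the head fronts. Continuing.

Request:
play_rows([
  [0.001,-0.00016,0,0,0,0],
  [0.002,-0.00032,0,0,0,0],
  [0.003,-0.0005,0,0,0,0],
  [0.004,-0.00065,0,0,0,0],
  [0.004,-0.00065,0,0,0,0],
])

```text
time: 9.55
eef_pos: [579.9, -101.0, 284.3]
tcp_rot: [0.08, 0.997, -0.0, -0.0]
contact_force: [-2.7, 0.8, -1.6]
grip_width: 43.5
finger_force: 63.0
```

```bash
python3 loc.py
```

```text
t 9.55 psi -0.1607870606589744 mid local -28.86 -0.01 keys-stud z -0.01 back face gap -3.86 Floc [-2.8  0.4 -1.6] tilt [-5.e-04  0.e+00 -1.e+00]
```

Request:
play_rows([
  [0.0006,-0.0001,0,0,0,0],
  [0.0012,-0.0002,0,0,0,0],
  [0.0018,-0.0003,0,0,0,0],
  [0.0018,-0.0003,0,0,0,0],
])

```text
time: 9.95
eef_pos: [581.7, -101.3, 284.3]
tcp_rot: [0.08, 0.997, -0.0, -0.0]
contact_force: [-4.2, 1.1, -1.5]
grip_width: 43.2
finger_force: 63.0
```

```bash
python3 loc.py
```

```text
t 9.95 psi -0.16084007357635408 mid local -27.04 -0.03 keys-stud z -0.02 back face gap -2.04 Floc [-4.3  0.4 -1.5] tilt [-3.e-04 -0.e+00 -1.e+00]
```

Request:
play_rows([
  [0.0005,-0.0001,0,0,0,0],
  [0.001,-0.00016,0,0,0,0],
  [0.001,-0.00016,0,0,0,0],
])

```text
time: 10.25
eef_pos: [582.7, -101.4, 284.3]
tcp_rot: [0.08, 0.997, -0.0, -0.0]
contact_force: [-5.4, 0.6, -2.5]
grip_width: 43.3
finger_force: 63.0
```

```bash
python3 loc.py
```

```text
t 10.25 psi -0.1608114898822273 mid local -26.01 -0.02 keys-stud z -0.0 back face gap -1.01 Floc [-5.4 -0.3 -2.5] tilt [-2.e-04 -1.e-04 -1.e+00]
```

Request:
play_rows([
  [0.0005,-0.0001,0,0,0,0],
  [0.0005,-0.0001,0,0,0,0],
])

```text
time: 10.45
eef_pos: [583.2, -101.5, 284.3]
tcp_rot: [0.08, 0.997, -0.0, -0.0]
contact_force: [-4.5, 0.6, -1.2]
grip_width: 43.3
finger_force: 63.0
```

```bash
python3 loc.py
```

```text
t 10.45 psi -0.16078030957980036 mid local -25.5 -0.04 keys-stud z 0.01 back face gap -0.5 Floc [-4.6 -0.2 -1.2] tilt [-2.e-04 -1.e-04 -1.e+00]
```

Request:
play_rows([
  [0,0,-0.0015,0,0,0],
  [0,0,-0.003,0,0,0],
  [0,0,-0.0045,0,0,0],
  [0,0,-0.006,0,0,0],
  [0,0,-0.006,0,0,0],
])

```text
time: 10.95
eef_pos: [583.1, -101.5, 278.2]
tcp_rot: [0.08, 0.997, -0.0, -0.0]
contact_force: [-4.3, 1.5, -1.8]
grip_width: 43.3
finger_force: 63.4
```

```bash
python3 loc.py
```

```text
t 10.95 psi -0.16083745788780782 mid local -25.53 -0.06 keys-stud z -6.08 back face gap -0.53 Floc [-4.5  0.8 -1.8] tilt [-2.e-04 -1.e-04 -1.e+00]
```

Request:
play_rows([
  [0,0,-0.002,0,0,0],
  [0,0,-0.004,0,0,0],
  [0,0,-0.006,0,0,0],
  [0,0,-0.008,0,0,0],
  [0,0,-0.01,0,0,0],
  [0,0,-0.0115,0,0,0],
  [0,0,-0.0115,0,0,0],
])

```text
time: 11.65
eef_pos: [583.2, -101.6, 266.7]
tcp_rot: [0.08, 0.997, -0.0, 0.0]
contact_force: [-2.9, 0.7, -4.4]
grip_width: 43.6
finger_force: 63.1
```

```bash
python3 loc.py
```

```text
t 11.65 psi -0.16090882024358003 mid local -25.46 -0.07 keys-stud z -17.64 back face gap -0.46 Floc [-2.9  0.2 -4.4] tilt [ 0.e+00 -2.e-04 -1.e+00]
```

Request:
play_rows([
  [0,0,-0.0006,0,0,0],
  [0,0,-0.0012,0,0,0],
  [0,0,-0.0018,0,0,0],
  [0,0,-0.0018,0,0,0],
])

```text
time: 12.05
eef_pos: [583.2, -101.5, 265.0]
tcp_rot: [0.08, 0.997, -0.0, 0.0]
contact_force: [-2.7, -0.8, -2.3]
grip_width: 43.6
finger_force: 63.2
```

```bash
python3 loc.py
```

```text
t 12.05 psi -0.16085141546037446 mid local -25.44 -0.05 keys-stud z -19.26 back face gap -0.44 Floc [-2.5 -1.2 -2.3] tilt [ 2.e-04 -1.e-04 -1.e+00]
```

Request:
play_rows([
  [0,0,-0.0005,0,0,0],
  [0,0,-0.0005,0,0,0],
])

```text
time: 12.25
eef_pos: [583.2, -101.5, 264.5]
tcp_rot: [0.08, 0.997, -0.0, 0.0]
contact_force: [-3.0, -0.1, -2.4]
grip_width: 43.0
finger_force: 63.3
```

```bash
python3 loc.py
```

```text
t 12.25 psi -0.1608378753736543 mid local -25.45 -0.06 keys-stud z -19.77 back face gap -0.45 Floc [-2.9 -0.6 -2.4] tilt [ 1.e-04 -1.e-04 -1.e+00]
```

Request:
play_rows([
  [0,0,-0.0005,0,0,0],
  [0,0,-0.001,0,0,0],
  [0,0,-0.001,0,0,0],
])

```text
time: 12.55
eef_pos: [583.2, -101.6, 263.9]
tcp_rot: [0.08, 0.997, 0.0, 0.0]
contact_force: [-6.6, 1.3, 5.3]
grip_width: 43.4
finger_force: 64.3
```

```bash
python3 loc.py
```

```text
t 12.55 psi -0.1608685749238299 mid local -25.43 -0.1 keys-stud z -20.36 back face gap -0.43 Floc [-6.8  0.2  5.3] tilt [ 3.e-04  1.e-04 -1.e+00]
```

Request:
play_rows([
  [0,0,-0.0003,0,0,0],
  [0,0,-0.0003,0,0,0],
])

```text
time: 12.75
eef_pos: [583.2, -101.6, 263.9]
tcp_rot: [0.08, 0.997, 0.0, 0.0]
contact_force: [-8.7, 1.1, 10.9]
grip_width: 43.3
finger_force: 64.9
```

Request:
play_rows([
  [0,0,0,0,0,0],
  [0,0,0,0,0,0],
  [0,0,0,0,0,0],
  [0,0,0,0,0,0],
  [0,0,0,0,0,0],
  [0,0,0,0,0,0],
], fingers=-1)

```text
time: 13.35
eef_pos: [583.2, -101.5, 263.3]
tcp_rot: [0.08, 0.997, -0.0, 0.0]
contact_force: [-0.7, 0.8, -0.4]
grip_width: 85.4
finger_force: 0.0
```

Request:
play_rows([
  [0,0,0.02,0,0,0],
  [0,0,0.06,0,0,0],
  [0,0,0.1,0,0,0],
  [0,0,0.14,0,0,0],
  [0.02,-0.003,0.167,0,0,0],
  [0.04,-0.0065,0.167,0,0,0],
  [0.052,-0.008,0.167,0,0,0],
  [0.052,-0.008,0.167,0,0,0],
  [0.052,-0.008,0.167,0,0,0],
])

```text
time: 14.25
eef_pos: [634.9, -109.6, 429.9]
tcp_rot: [0.08, 0.997, -0.0, -0.0]
contact_force: [0.5, 0.2, 0.6]
grip_width: 85.4
finger_force: 0.0
```

Run:
```python
from h import *
d=cam('wrist');P=world(d);s=manip.get_state();print(s['eef_pos'],s['time'])
a=d['img'][60:260,130:396];cv2.imwrite('pics/w4.png',cv2.resize(a,None,fx=3,fy=3,interpolation=cv2.INTER_CUBIC))
x=np.array([.9871,-.1603]);y=np.array([.1603,.9871]);D=P[...,:2]-[610.6,-106.65]
L=np.stack([D@x,D@y,P[...,2]],-1);ok=d['depth']>0
def st(n,lo,hi):
    m=ok&np.all((L>lo)&(L<hi),-1);p=L[m];print(n,len(p),np.round(np.median(p,0),1),np.round(np.percentile(p,[1,99],axis=0),1).tolist());return p
p=st('blocktop',[-60,-30,125],[-4,30,141]);A=np.c_[p[:,0]+25,p[:,1],np.ones(len(p))];print(np.linalg.lstsq(A,p[:,2],rcond=None)[0])
st('platetop',[-10,-70,143],[2,70,155]);st('bartop',[1,-104,140],[12,104,149])
st('knob behind',[12,-8,110],[45,8,142])
v=np.load('v2.npz');P=v['P'];D=P[...,:2]-[610.6,-106.65];L=np.stack([D@x,D@y,P[...,2]],-1);ok=v['depth']>0
st('knob behind before',[12,-8,110],[45,8,142])
```

```text
[ 634.66533946 -109.59214168  430.03954435] 14.3
blocktop 1660 [-28.4  -0.6 132.8] [[-48.5, -27.6, 126.1], [-5.1, 27.1, 137.9]]
[ 1.00232915e-02 -2.46719544e-03  1.32728317e+02]
platetop 1357 [ -2.4  -0.6 148.5] [[-6.4, -66.2, 143.5], [2.0, 66.3, 150.5]]
bartop 2022 [  4.4   0.2 144.6] [[1.0, -101.9, 140.3], [11.4, 102.3, 146.2]]
knob behind 156 [ 15.8  -0.6 137.3] [[12.0, -7.8, 130.3], [19.4, 7.3, 139.7]]
knob behind before 157 [ 15.9  -0.3 137.3] [[12.1, -7.4, 131.2], [19.9, 7.8, 139.7]]
```

View pics/w4.png

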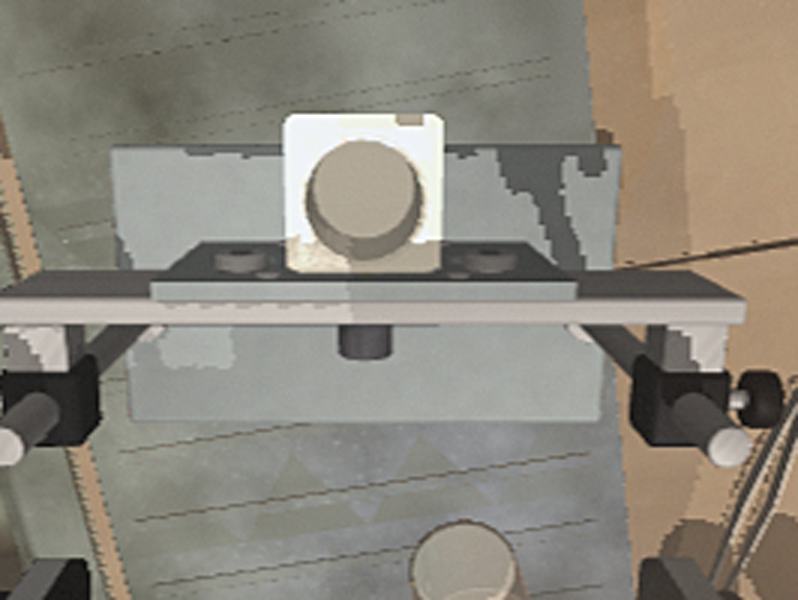

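The holder hangs fully home: its plate top is 148.5 mm up against 149 expected, and it is upright. In the crop the bore is at (365,190), with the studs in the slots. Next is the white-capped tube.

Request:
play_rows([
  [-0.03,-0.026,0,0,0,0],
  [-0.06,-0.052,0,0,0,0],
  [-0.095,-0.08,0,0,0,0],
  [-0.13,-0.11,0,0,0,0],
  [-0.16,-0.14,0,0,0,0],
  [-0.19,-0.165,-0.03,0,0,0],
  [-0.19,-0.165,-0.03,0,0,0],
  [-0.19,-0.165,-0.03,0,0,0],
  [-0.19,-0.165,-0.03,0,0,0],
])

```text
time: 15.2
eef_pos: [445.6, -273.9, 400.7]
tcp_rot: [0.08, 0.997, 0.0, 0.0]
contact_force: [0.5, -0.5, -0.6]
grip_width: 85.2
finger_force: 0.0
```

Run:
```python
from h import *
d=cam('wrist');P=world(d);s=manip.get_state();print(s['eef_pos'],s['time'])
for r in vision.tip_of('wrist','tube_mid')[:4]: print(np.round(r['position'],1),r['conf'],np.round(proj(d,r['position'])))
m=np.all((P>[420,-310,102])&(P<[490,-240,114]),-1)&(d['depth']>0);p=P[m];print(len(p),np.median(p,0),cv2.minEnclosingCircle(p[:,:2].astype(np.float32)))
t=p[p[:,2]>105];print('top',len(t),t[:,2].mean(),(np.percentile(t,1,axis=0)+np.percentile(t,99,axis=0))/2,np.percentile(t,99,axis=0)-np.percentile(t,1,axis=0))
cv2.imwrite('pics/w5.png',d['img'])
```

```text
[ 445.82609558 -273.78712941  400.68675363] 15.25
[ 438.2 -449.4   49.2] 0.92 [ 91. 187.]
[ 400.7 -352.5   47.1] 0.9 [170. 138.]
[ 447.3 -275.2   53.4] 0.75 [251. 171.]
1072 [ 449.9662354  -275.98226675  107.71112741] ((451.1550598144531, -275.9882507324219), 16.973344802856445)
top 1038 107.71023325435958 [ 450.86527892 -276.2138011   107.44932963] [31.02235049 30.78263258  3.69897862]
```

View pics/w5.png

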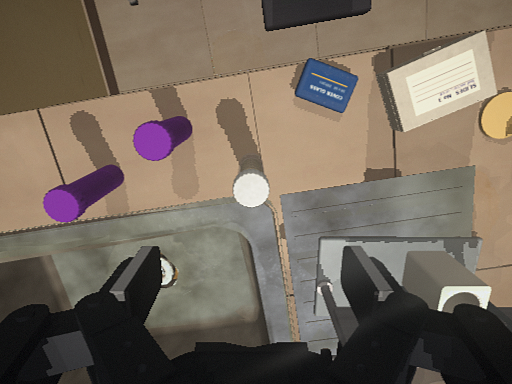

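Candidates: the purple caps at (62,205) and (155,140) are excluded. The white cap at (251,188) stands alone and matches the description. Grasping it.

Request:
play_rows([
  [0.005,-0.0023,-0.04,0,0,0],
  [0.005,-0.0023,-0.08,0,0,0],
  [0.005,-0.0023,-0.11,0,0,0],
  [0.005,-0.0023,-0.14,0,0,0],
  [0.005,-0.0023,-0.16,0,0,0],
  [0.005,-0.0023,-0.171,0,0,0],
  [0.005,-0.0023,-0.171,0,0,0],
  [0.005,-0.0023,-0.171,0,0,0],
])

```text
time: 16.1
eef_pos: [450.6, -276.9, 230.1]
tcp_rot: [0.08, 0.997, -0.0, 0.0]
contact_force: [0.1, -0.1, -0.5]
grip_width: 85.3
finger_force: 0.0
```

Request:
play_rows([
  [0,0,0,0,0,0],
  [0,0,0,0,0,0],
  [0,0,0,0,0,0],
  [0,0,0,0,0,0],
  [0,0,0,0,0,0],
  [0,0,0,0,0,0],
  [0,0,0,0,0,0],
  [0,0,0,0,0,0],
], fingers=1, squeeze=25)

```text
time: 16.9
eef_pos: [450.4, -276.9, 229.6]
tcp_rot: [0.08, 0.997, -0.0, 0.0]
contact_force: [0.5, 1.4, 6.1]
grip_width: 30.1
finger_force: 24.2
```

Request:
play_rows([
  [0,0,0.03,0,0,0],
  [0,0,0.07,0,0,0],
  [0,0,0.11,0,0,0],
  [0,0,0.15,0,0,0],
  [0.02,0.026,0.175,0,0,0],
  [0.045,0.058,0.175,0,0,0],
  [0.07,0.09,0.175,0,0,0],
  [0.09,0.12,0.175,0,0,0],
  [0.09,0.12,0.175,0,0,0],
  [0.09,0.12,0.175,0,0,0],
])

```text
time: 17.9
eef_pos: [540.3, -156.3, 404.0]
tcp_rot: [0.08, 0.997, -0.0, -0.0]
contact_force: [-0.9, -0.4, -0.2]
grip_width: 29.7
finger_force: 24.8
```

Run:
```python
from h import *
d=cam('wrist');s=manip.get_state();P=world(d);M=R.from_quat(s['tcp_rot']).as_matrix();print(s['eef_pos'],s['grip_width'],s['finger_force'],s['time'])
L=((P-s['eef_pos'])@M)*[-1,1,1];ok=d['depth']>0
for z0,z1 in [(108,118),(118,124),(124,136),(136,150),(175,185),(190,200),(205,215),(215,222),(222,240)]:
    m=ok&np.all((L>[-40,-25,z0])&(L<[25,25,z1]),-1);p=L[m]
    if len(p): print(z0,len(p),'xmin',np.percentile(p[:,0],2).round(1),'y',np.percentile(p[:,1],[1,50,99]).round(1),'zmed',np.median(p[:,2]).round(1))
cv2.imwrite('pics/w6.png',d['img'])
```

```text
[ 539.84411125 -157.2589294   404.10566481] 29.78520440292276 24.831960790324956 17.95
108 497 xmin -16.2 y [-24.8 -14.6  24.7] zmed 115.9
118 5756 xmin -14.9 y [-23.3   0.1  23.3] zmed 121.9
124 2376 xmin -16.1 y [-24.4   0.   24.5] zmed 129.0
136 1511 xmin -13.7 y [-24.2   0.8  24.2] zmed 144.0
175 370 xmin -13.8 y [-12.4   1.4  14.4] zmed 179.8
190 284 xmin -13.8 y [-12.2   1.5  14.8] zmed 194.8
205 228 xmin -13.8 y [-11.9   1.6  15.1] zmed 209.9
215 139 xmin -13.7 y [-11.7   1.6  15.2] zmed 218.4
222 133 xmin -13.7 y [-11.4   1.7  15. ] zmed 225.9
```

View pics/w6.png

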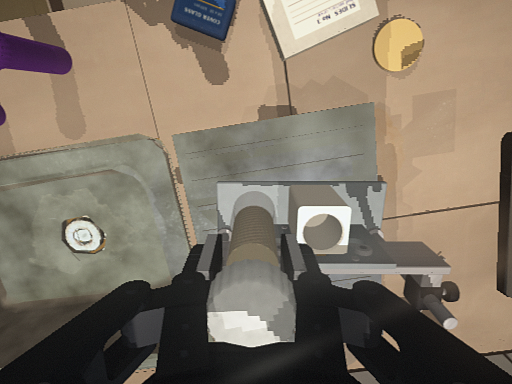

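Image: the tube is held upright with its cap at (250,300), and the bore mouth is visible at (322,230). Next I measure the bore in this view.

Run:
```python
from h import *
d=cam('wrist');P=world(d);s=manip.get_state();print(s['eef_pos'])
D=P[...,:2]-[610.6,-106.65];x=np.array([.9871,-.1603]);y=np.array([.1603,.9871])
L=np.stack([D@x,D@y,P[...,2]],-1)
m=np.all((L>[-60,-26,130])&(L<[-7.5,26,136]),-1)&(d['depth']>0)
n,lab,stt,_=cv2.connectedComponentsWithStats(m.astype(np.uint8));k=1+np.argmax(stt[1:,4]);p=L[lab==k]
print(len(p),np.percentile(p,[1,99],axis=0).round(1).tolist(),np.median(p[:,2]),stt[k])
print(cv2.minAreaRect(p[:,:2].astype(np.float32)))
```

```text
[ 539.66823953 -157.70942043  404.20765175]
1236 [[-49.5, -22.4, 130.2], [-7.7, 21.3, 134.3]] 132.68391258811783 [ 297  205   55   48 1236]
((-28.66129493713379, -0.4829864501953125), (44.27769470214844, 42.14672088623047), 89.97077941894531)
```

Request:
play_rows([
  [0.015,0.018,0,0,0,0],
  [0.03,0.036,0,0,0,0],
  [0.045,0.0533,0,0,0,0],
  [0.045,0.0533,0,0,0,0],
  [0.045,0.0533,0,0,0,0],
  [0.045,0.0533,0,0,0,0],
  [0.045,0.0533,0,0,0,0],
])

```text
time: 18.7
eef_pos: [584.7, -104.6, 404.4]
tcp_rot: [0.081, 0.997, -0.0, 0.0]
contact_force: [0.7, -0.6, -0.1]
grip_width: 29.7
finger_force: 24.8
```

Request:
play_rows([
  [0,0,-0.015,0,0,0],
  [0,0,-0.03,0,0,0],
  [0,0,-0.038,0,0,0],
  [0,0,-0.043,0,0,0],
  [0,0,-0.048,0,0,0],
  [0,0,-0.052,0,0,0],
  [0,0,-0.052,0,0,0],
])

```text
time: 19.4
eef_pos: [585.1, -103.5, 351.9]
tcp_rot: [0.08, 0.997, -0.0, -0.0]
contact_force: [0.7, -0.3, 0.1]
grip_width: 29.9
finger_force: 24.8
```

Request:
play_rows([
  [0,0,-0.005,0,0,0],
  [0,0,-0.01,0,0,0],
  [0,0,-0.015,0,0,0],
  [0,0,-0.02,0,0,0],
  [0,0,-0.02,0,0,0],
])

```text
time: 19.9
eef_pos: [585.0, -103.5, 331.4]
tcp_rot: [0.08, 0.997, -0.0, -0.001]
contact_force: [-0.0, -0.5, 0.2]
grip_width: 29.6
finger_force: 24.8
```

Request:
play_rows([
  [0,-0.0005,-0.005,0,0,0],
  [0,-0.0005,-0.01,0,0,0],
  [0,-0.0005,-0.014,0,0,0],
  [0,-0.0005,-0.017,0,0,0],
  [0,-0.0005,-0.017,0,0,0],
])

```text
time: 20.4
eef_pos: [585.1, -104.0, 314.8]
tcp_rot: [0.08, 0.997, -0.0, -0.0]
contact_force: [0.7, 0.3, -0.1]
grip_width: 29.5
finger_force: 24.8
```

Request:
play_rows([
  [0,0,-0.001,0,0,0],
  [0,0,-0.002,0,0,0],
  [0,0,-0.002,0,0,0],
])

```text
time: 20.7
eef_pos: [585.2, -104.0, 313.3]
tcp_rot: [0.08, 0.997, -0.0, 0.0]
contact_force: [-0.5, 0.2, -0.7]
grip_width: 30.0
finger_force: 24.8
```

Request:
play_rows([
  [0,0,-0.001,0,0,0],
  [0,0,-0.0015,0,0,0],
  [0,0,-0.0015,0,0,0],
])

```text
time: 21.0
eef_pos: [585.2, -104.0, 311.7]
tcp_rot: [0.08, 0.997, -0.0, -0.0]
contact_force: [-0.5, -0.3, -0.5]
grip_width: 30.0
finger_force: 24.8
```

Request:
play_rows([
  [0,0,0,0,0,0],
  [0,0,0,0,0,0],
  [0,0,0,0,0,0],
  [0,0,0,0,0,0],
  [0,0,0,0,0,0],
  [0,0,0,0,0,0],
], fingers=-1)

```text
time: 21.6
eef_pos: [585.2, -104.0, 311.8]
tcp_rot: [0.08, 0.997, -0.0, 0.0]
contact_force: [-0.2, -0.1, -0.4]
grip_width: 85.3
finger_force: 0.0
```

Request:
play_rows([
  [0,0,0.02,0,0,0],
  [0,0,0.05,0,0,0],
  [0,0,0.09,0,0,0],
  [0.01,0,0.13,0,0,0],
  [0.01,0,0.13,0,0,0],
  [0.01,0,0.13,0,0,0],
])

```text
time: 22.2
eef_pos: [595.2, -104.0, 442.4]
tcp_rot: [0.08, 0.997, 0.0, 0.001]
contact_force: [0.6, -0.1, -0.2]
grip_width: 85.6
finger_force: 0.0
```

Run:
```python
from h import *
d=cam('wrist');P=world(d);s=manip.get_state();print(s['eef_pos'],s['time'])
D=P[...,:2]-[610.6,-106.65];x=np.array([.9871,-.1603]);y=np.array([.1603,.9871])
L=np.stack([D@x,D@y,P[...,2]],-1);ok=d['depth']>0
for n,lo,hi in [('cap',[-60,-26,180],[10,26,200]),('blocktop',[-60,-26,127],[-7.5,26,138]),('plate',[-10,-70,143],[2,70,155])]:
    m=ok&np.all((L>lo)&(L<hi),-1);p=L[m];print(n,len(p),np.median(p,0).round(1),np.percentile(p,[1,99],axis=0).round(1).tolist())
for c in ('wrist','scene'):
    if c=='scene': e=cam(c)
    print(c,[(np.round(r['position'],1),round(r['conf'],2)) for r in vision.tip_of(c,'tube_mid')[:4]])
a=d['img'];b=cv2.resize(e['img'][140:260,220:380],(512,384),interpolation=cv2.INTER_CUBIC);cv2.imwrite('pics/f.png',cv2.resize(np.hstack([a,b]),(800,300)))
```

```text
[ 594.97558771 -103.93508048  441.28781579] 22.25
cap 1524 [-28.4   1.8 188.7] [[-43.3, -13.4, 181.2], [-12.3, 16.9, 190.1]]
blocktop 903 [-41.5  -4.2 132.4] [[-49.5, -22.3, 129.0], [-9.5, 21.3, 136.0]]
plate 887 [ -3.1 -15.1 148.5] [[-6.9, -67.2, 143.2], [1.9, 67.1, 150.3]]
wrist [(array([ 581.8, -100.7,  133.6]), 0.72)]
scene [(array([586.3, -99.2, 135.2]), 0.78), (array([ 397.6, -354.2,   56. ]), 0.75), (array([ 437.6, -448.8,   51.3]), 0.56)]
```

View pics/f.png

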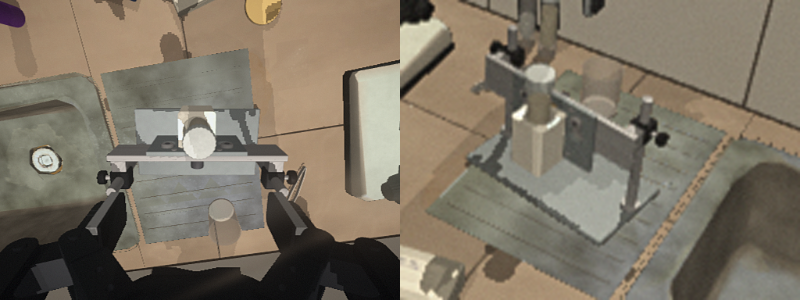

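The picture shows the tube standing upright in the bore. Its cap top is 56 mm above the block top, so it is on the floor of the bore. The holder is still home and the robot is clear of everything, so I'm handing in.

```bash
python3 -c "
from workcell import manip
print(manip.hand_in())"
```

```text
the job is handed in; nothing more can be done
None
```

The job is handed in, with no verdict shown: the holder hangs fully down on both studs and the white-capped tube stands upright on the floor of its bore; I couldn't see the lock pin, so I judged it out from the holder's height.

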